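# Dispense six truffles from a lever feeder into a tin and ease its lid shut

### The arm

A 6-joint arm with a two-finger parallel gripper is mounted at the origin on a cart in front of the work surface, level with it; the furniture and walls round the work are solid. World frame = base frame: x ahead of the robot, y to its left, z up, the work surface at z = 0. Lengths are in mm, angles in rad, forces in N, time in s.
With the tool pointing down it reaches from about 275 to 1000 mm from the base axis. Payload 8.4 kg.
Tool frame: the origin (TCP) lies between the finger pads; the fingertips stand 22 mm ahead of it and the grasp point (between the pads) lies 3 mm ahead of it (r.nose_length is the z of the fingertips in the tool frame, in mm); z points along the fingers, y is the line along which they close (so a half turn about z gives the same grasp; the last joint's range is limited). The gripper opens to 85 mm and grips with 20 to 120 N. Pads are 22 mm wide; open, the fingers measure 114 mm over their backs; the gripper's body (76 mm by 85 mm) begins 54 mm behind the grasp point. The pads swing forward as they close: fully open they stand 13 mm farther back than shut.
Start: joints at [-1.103, 0.353, 1.633, -0, 1.155, -0.002], TCP at [282.942, -557.29, 253.281] pointing down, gripper open.
Joint ranges: [-2.63, 2.63], [-0.92, 2.1], [0.06, 2.66], [-1.3, 4.44], [0, 2.69], [-3.02, 3.02]. Speed limits (rad/s): [2.22, 2.22, 2.79, 3.14, 3.14, 3.14].

### API

Orientations are given as [roll, pitch, yaw] about the fixed x, y, z axes, in that order (R = Rz(yaw) Ry(pitch) Rx(roll)).
In Python, from rig import r, cams gives the robot as it stands.
- The arm moves only by the shell command python3 -m handwheel [FORCE], which reads ROWS from standard input. ROWS is one flat JSON list of numbers that holds 1 to 5 rows one after another, with no inner brackets; each row has 7 numbers: a rotation vector rx, ry, rz in units of 0.05 rad, then dx, dy, dz in units of 25 mm, then the opening from 0.0 (shut) to 1.0 (fully open); each row shifts and turns the commanded pose from where the row before left it, along the tool's axes as they then stand; what a row does not reach is not made up. A row lasts 1/12 s, in which the tool goes at most 41.7 mm and 0.125 rad, less where a joint would pass 70% of its speed; a pose out of reach is approached as far as the arm can. The fingers move at their own pace and stop on an object; FORCE is the grip in N (left out, the last holds). Time passes only in rows, so rows that do not move let the fingers close. It prints the time, the measured TCP pose, the force, the opening and the grip force at its end. Input that does not fit is refused with a message, and nothing moves.
- r.sense(): the state, without advancing time (a new reading comes with each control period).
- cams.grab_frame(name): name is "scene" or "top" or "wrist"; returns the picture (480x640x3 uint8, red, green, blue); there is no depth.
- cams.camera_params(name): a dict with "fx", "fy", "cx", "cy" (pixels), "rvec" (rotation vector, rad) and "tvec" (3), from world to camera coordinates, as OpenCV has them. Camera axes: x right, y down, z forward; pixel columns grow to the right and rows downward; lengths in mm; the calibration is good to about 2 mm. A picture is of the moment at which its call begins: read the wrist's pose just before it. camera_params takes no time and is no camera call; for the wrist camera it gives the pose at the moment of the call.
- r.sign_off(): hands the job in; it is judged then, once.
The state is a dict: "clock": time; "qpos": joint angles; "qvel": joint speeds; "joint_efforts": joint torques, N m; "eef_pos": TCP position; "tcp_rot": TCP orientation; "contact_force": force on the tool from outside, world axes, zero at the start; "wrist_torque": the same for the moment, N m; "opening": opening from 0.0 (shut) to 1.0 (fully open); "grasp_force": force on a finger pad.
Only numpy, scipy, OpenCV 4.12 (cv2) and the standard library are available. Lean on these libraries where they do the work, as an engineer would, in place of code of your own. Each camera call takes 0.05 s, during which the arm holds its last target. There are 200 camera calls.

### The job

Push the empty round tin that stands in front of the truffle feeder across the table until it is home in the feeder's curved guide, then press the feeder's lever all the way down with the fingertips and keep it there until all six truffles have rolled into the tin. Let the lever come up slowly, over a second or more, under your fingers so that the lid shuts without slamming, and leave the filled tin in the guide. Do not grip or lift the tin, do not touch the truffles, and leave the other things alone.

Things in the scene. Friction and masses are not known exactly. Their poses are not given: they have to be found in the camera images.
- tin: Empty open round tin, 153 mm outside diameter, 68 mm high, thin sheet-metal wall, blue-grey outside, cream inside, about 0.14 kg, a paper disc on its floor, standing loose on the table some 90 to 160 mm in front of the feeder. Origin: centre of its underside; z up.
- feeder: Bench machine, fast to the table: a grey pedestal carries an open steel chute, 80 mm wide, that slopes down to a mouth at the front. Origin on the table under the mouth, where the tin's centre belongs; x points from there level into the machine (the tin comes from -x), y to the left of someone facing it, z up. All of it except lever and paddle lies within 90 mm of its middle plane y = 0.
- tin_place (a point): Where the tin's centre belongs, at the feeder's origin, same axes. Round its +x side runs a fixed curved steel guide, 32 mm high, 79 mm inner radius about this point, ends flared, open to -x: a tin pushed in along +x stops against it with its centre within 4 mm of this point.
- mouth (a point): On the lip of the chute's mouth: x = 48, y = 0, z = 98 mm in the feeder's frame, over the far half of the tin. Above the guide, no part of the chute is further forward than x = 35 mm; the raised lid reaches x = 15 mm at z = 150 mm. The machine's top (the quadrants beside the lid hinge) is at z = 175 mm.
- paddle (a point): Centre of the top face of the lever's paddle, a ribbed black rubber pad 36 mm (x) by 30 mm (y), to the machine's right, at x = 45, y = -110, z = 155 mm in the feeder's frame at rest, its front edge tilted up 0.2 rad (level at mid-stroke). Pressed straight down from above, it sinks about 58 mm to the end of its stroke and stays within 5 mm of the same x and y.
- feeder_lever (a joint): Angle of the press lever: 0 at rest (paddle up, lid shut), grows as the paddle, 140 mm from the pivot, is pressed down; 0.42 at the end stop. A return spring pushes the paddle up with about 3.5 N at rest and 5 N at full stroke; let go, it snaps back and slams the lid.
- feeder_lid (a joint): Angle of the steel lid (70 mm wide, 64 mm long, hinged at its top edge) over the chute's mouth, moved by the lever through two toothed quadrants: 0 shut, 1.05 fully up, 2.5 times the lever's angle.
- truffle_1: Dark round truffle, 30 mm across, 16 g; lies in the feeder's chute behind the lid at the start (three in each lane) and rolls out by itself when the lid is up. Origin: its centre.
- truffle_2: Dark round truffle, 30 mm across, 16 g; lies in the feeder's chute behind the lid at the start (three in each lane) and rolls out by itself when the lid is up. Origin: its centre.
- truffle_3: Dark round truffle, 30 mm across, 16 g; lies in the feeder's chute behind the lid at the start (three in each lane) and rolls out by itself when the lid is up. Origin: its centre.
- truffle_4: Dark round truffle, 30 mm across, 16 g; lies in the feeder's chute behind the lid at the start (three in each lane) and rolls out by itself when the lid is up. Origin: its centre.
- truffle_5: Dark round truffle, 30 mm across, 16 g; lies in the feeder's chute behind the lid at the start (three in each lane) and rolls out by itself when the lid is up. Origin: its centre.
- truffle_6: Dark round truffle, 30 mm across, 16 g; lies in the feeder's chute behind the lid at the start (three in each lane) and rolls out by itself when the lid is up. Origin: its centre.
- ribbon_spool: Ribbon on a card spool, 85 x 77 x 26 mm; a bystander, to be left where it is. Origin: centre of its underside.
- sticker_roll: Roll of stickers, 66 mm across, 24 mm high; a bystander, to be left where it is. Origin: centre of its underside.
- piped_chocolate: Piped chocolate rosette, 42 mm across, 30 mm high; a bystander, to be left where it is. Origin: centre of its underside.
- date_stamp: Hand stamp, 32 x 48 mm, 62 mm high; a bystander, to be left where it is. Origin: centre of its underside.
- small_lid: Lid of a small tin lying inside up, 158 mm across, 14 mm high; a bystander, to be left where it is. Origin: centre of its underside.
- patterned_tin: Empty tin with a giraffe pattern, 129 mm across, 58 mm high; a bystander, to be left where it is. Origin: centre of its underside.

How it is judged:
By the outcome, as a careful person would: the job done as asked, in the order asked, and still so for the second after the job is handed in, with the robot touching nothing.
It also fails if it takes over 51 s, if anything falls off the work surface, if the arm or the gripper's body presses on something with over 40 N, if the wrist force passes 120 N, or if a joint passes its speed limit or range.

## Working session

There is one attempt and no reset: what is moved stays moved. The work goes in short steps, Python scripts to look and compute and a shell command to move; the robot and the scene stay as the last step left them, time stands still between calls to the robot, and variables do not carry over. Pictures are saved under pics/ and viewed, at most 10 in all, crops included, and the job is handed in when it is done.

```bash
mkdir -p pics; ls; python3 - <<'E'
from rig import r,cams
import cv2,numpy as np
for n in("scene","top"):
    im=cams.grab_frame(n); cv2.imwrite(f"pics/{n}0.png",im[:,:,::-1]); print(n,cams.camera_params(n))
print(r.sense()["clock"],r.sense()["tcp_rot"],r.nose_length)
E
```

```text
pics
scene {'fx': 596.6410172374525, 'fy': 596.6410172374525, 'cx': 311.4472495252327, 'cy': 237.50233865655235, 'rvec': array([ 0.96574049, -2.5274    ,  1.01438044]), 'tvec': array([ 360.13958988,  367.37831344, 1220.56261383])}
top {'fx': 605.9912217286183, 'fy': 605.9912217286183, 'cx': 328.8837324940691, 'cy': 238.57022010767562, 'rvec': array([ 2.17317227, -2.21660196,  0.06331828]), 'tvec': array([ -56.85080587,  560.01704081, 1451.78150362])}
0.1 [-3.14031741e+00  1.49159259e-06  4.69814010e-01] 22.0
```

View pics/scene0.png

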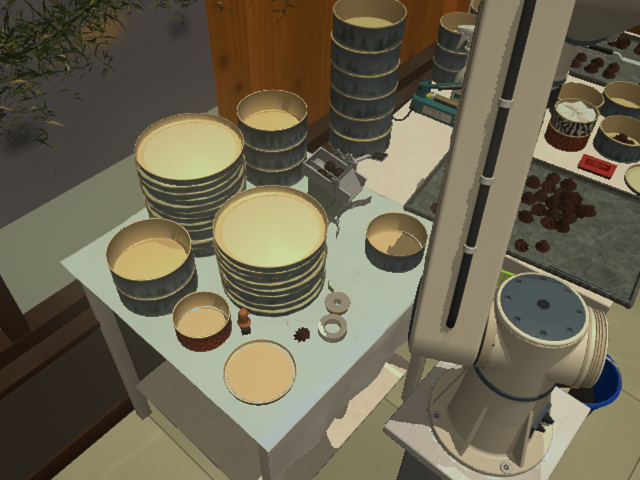

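View pics/top0.png

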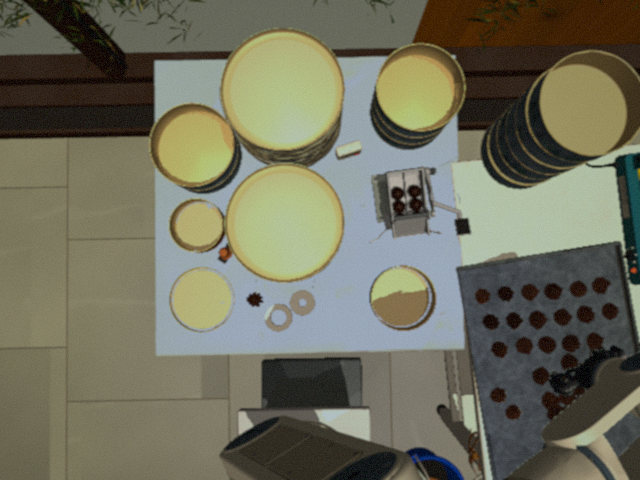

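The top view shows the tin at about (401,297), the feeder at (408,203) with its mouth facing down the image, and the paddle at (462,226). In the scene view the tin is at (396,240), the feeder at (335,175) and the paddle at (378,155). I'll take an enlarged crop and print some ray casts.

```bash
cat > h.py <<'E'
import cv2,numpy as np
from rig import r,cams
def P(n):
    p=cams.camera_params(n); R=cv2.Rodrigues(p["rvec"])[0]; K=np.array([[p["fx"],0,p["cx"]],[0,p["fy"],p["cy"]],[0,0,1]])
    return K,R,np.array(p["tvec"]).reshape(3)
def ray(n,uv,pr=None):
    K,R,t=pr or P(n); d=R.T@np.linalg.solve(K,[*uv,1]); return -R.T@t,d
def plane(n,uv,z,pr=None):
    c,d=ray(n,uv,pr); return c+d*(z-c[2])/d[2]
def tri(a,b):  # rays -> midpoint, gap
    (c1,d1),(c2,d2)=a,b; s=np.linalg.lstsq(np.c_[d1,-d2],c2-c1,rcond=None)[0]
    p,q=c1+s[0]*d1,c2+s[1]*d2; return (p+q)/2,np.linalg.norm(p-q)
def proj(n,X):
    K,R,t=P(n); x=K@(R@np.array(X,float)+t); return x[:2]/x[2]
E
python3 - <<'E'
from h import *
a=cv2.imread("pics/top0.png")[140:340,350:490]; b=cv2.imread("pics/scene0.png")[130:280,285:435]
a=cv2.resize(a,None,fx=3,fy=3,interpolation=2); b=cv2.resize(b,None,fx=2.5,fy=2.5,interpolation=2)
c=np.zeros((600,800,3),np.uint8); c[:,:420]=a; c[:375,425:800]=b; cv2.imwrite("pics/crop0.png",c)
print(plane("top",(401,297),68),plane("top",(408,203),100),plane("top",(462,226),155)); print(plane("scene",(378,155),155),plane("scene",(396,240),68))
E
```

```text
[ 416.70680207 -232.51108419   68.        ] [ 632.11504725 -250.35154227  100.        ] [ 572.98295934 -360.01154176  155.        ]
[ 574.36815115 -364.00842853  155.        ] [ 400.69905472 -221.33983989   68.        ]
```

View pics/crop0.png

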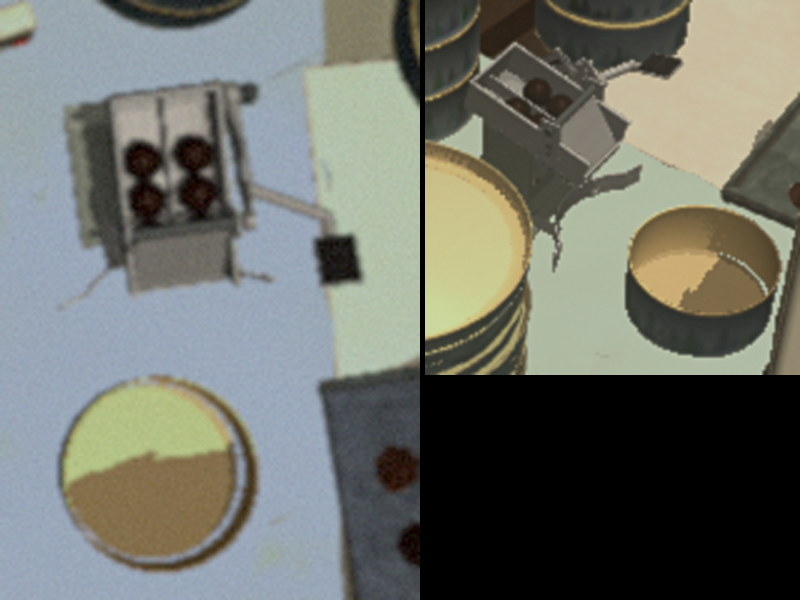

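```bash
python3 - <<'E'
from h import *
T=lambda u,v:(350+(u+.5)/3-.5,140+(v+.5)/3-.5); S=lambda u,v:(285+(u-425+.5)/2.5-.5,130+(v+.5)/2.5-.5)
np.set_printoptions(precision=1,suppress=True)
rt=lambda a,b:tri(ray("top",T(*a)),ray("scene",S(*b)))
print("paddle",rt((337,260),(661,66)))
print("flareL top",plane("top",T(60,306),32),"R",plane("top",T(271,278),32))
print("R tri",rt((271,278),(640,172)),"L tri",rt((60,306),(557,268)))
L=plane("top",T(60,306),32);R=plane("top",T(271,278),32);print("yaw from flare",np.arctan2(*( (L-R)[[0,1]]*[-1,1])))
for a,b in(((142,158),(193,154)),((147,200),(199,193))):
    d=plane("top",T(*a),130)-plane("top",T(*b),130); print("truffle yaw",np.arctan2(-d[0],d[1]),np.linalg.norm(d))
d=plane("top",T(110,99),150)-plane("top",T(226,85),150);print("back",np.arctan2(-d[0],d[1]),np.linalg.norm(d))
d=plane("top",T(130,292),98)-plane("top",T(236,283),98);print("lip yaw",np.arctan2(-d[0],d[1]),np.linalg.norm(d),plane("top",T(130,292),98),plane("top",T(236,283),98))
# tin rim: inner cream mask, ellipse
hs=[]
for n,box in(("top",(365,255,440,335)),("scene",(360,205,430,275))):
    im=cv2.imread(f"pics/{n}0.png"); x0,y0,x1,y1=box; h=cv2.cvtColor(im[y0:y1,x0:x1],40)
    m=((h[:,:,0]>10)&(h[:,:,0]<36)&(h[:,:,1]>70)).astype(np.uint8); m=cv2.morphologyEx(m,2,np.ones((3,3)))
    c=max(cv2.findContours(m,0,1)[0],key=cv2.contourArea); hull=cv2.convexHull(c); e=cv2.fitEllipse(hull)
    uv=(e[0][0]+x0,e[0][1]+y0); print(n,uv,e[1],e[2],plane(n,uv,68))
    hs.append(ray(n,uv))
print("tin rim tri",tri(*hs))
# outer outline circle in top: rim plane
print("top rim ends",plane("top",T(60,470),68),plane("top",T(243,470),68),plane("top",T(155,377),68),plane("top",T(155,567),68))
E
```

```text
paddle (array([ 570.8, -361.1,  155.1]), np.float64(3.582162665562546))
flareL top [ 548.5 -165.3   32. ] R [ 567.6 -334.4   32. ]
R tri (array([ 566.4, -337.1,   24.2]), np.float64(4.282686081125897)) L tri (array([ 546.1, -168.7,   17.5]), np.float64(7.772675056146786))
yaw from flare 0.11226924540885433
truffle yaw 0.05911066386586114 38.265530641369104
truffle yaw 0.11464507968391152 39.21726160928792
back 0.10142567191921839 86.30505675217496
lip yaw 0.06506128151324458 81.14275026142755 [ 555.  -214.2   98. ] [ 560.2 -295.2   98. ]
top (399.17028045654297, 296.1327209472656) (56.642913818359375, 57.99531555175781) 128.3147735595703 [ 418.8 -228.3   68. ]
scene (396.3512954711914, 233.96088218688965) (44.376888275146484, 61.670692443847656) 98.53712463378906 [ 412.2 -238.7   68. ]
tin rim tri (array([ 414.4, -231.1,   72.5]), np.float64(11.299039722453918))
top rim ends [ 419.7 -159.8   68. ] [ 416.9 -301.5   68. ] [ 490.2 -235.2   68. ] [ 343.7 -231.4   68. ]
```

The rows are not in the units I measure in: shifts go in units of 25 mm and turns go in units of 0.05 rad. I convert before sending: -38.9 mm is -1.556, 8.4 mm is 0.336, 0.1233 rad is 2.466.

```bash
echo '[0,0,2.466,0,0,0,1,0,0,2.466,0,0,0,1,0,0,2.466,0,0,0,1,0,0,0,0.336,-1.556,0,1,0,0,0,0.336,-1.556,0,1]' | python3 -m handwheel; echo '[0,0,0,0.336,-1.556,0,1,0,0,0,0.336,-1.556,0,1,0,0,0,0.336,-1.556,0,1,0,0,0,0.336,-1.556,0,1,0,0,0,0.336,-1.556,0,1]' | python3 -m handwheel;echo '[0,0,0,0.336,-1.556,0,1,0,0,0,0,0,0,1,0,0,0,0,0,0,1]' | python3 -m handwheel; python3 - <<'E'
from h import *
K,R,t=P("wrist"); print("cam",-R.T@t); np.savez("w1.npz",K=K,R=R,t=t)
cv2.imwrite("pics/w1.png",cams.grab_frame("wrist")[:,:,::-1])
s=r.sense(); print(s["eef_pos"],s["tcp_rot"],s["clock"],proj("wrist",[417,-231,68]),proj("wrist",[514,-256,0]),proj("wrist",[571,-361,155]))
E
```

```text
clock: 0.52
eef_pos: [291.5, -478.2, 252.4]
tcp_rot: [-3.141, 0.0, 0.097]
contact_force: [0.8, 0.0, -0.7]
opening: 0.994
grasp_force: 0.0
clock: 0.93
eef_pos: [313.8, -278.6, 253.0]
tcp_rot: [-3.141, 0.0, 0.099]
contact_force: [1.2, 0.8, 0.4]
opening: 0.999
grasp_force: 0.0
clock: 1.18
eef_pos: [318.9, -239.3, 253.3]
tcp_rot: [3.141, -0.0, 0.104]
contact_force: [-0.6, -0.0, 0.1]
opening: 0.998
grasp_force: 0.0
cam [ 391.34591228 -231.41223482  374.28561928]
[ 319.05563266 -240.6273595   253.46132268] [ 3.14085261e+00 -3.50464705e-04  1.02142187e-01] 1.2333 [321.87258331  92.37644168] [361.5523373  -16.48025849] [ 654.46350111 -269.3410549 ]
```

View pics/w1.png

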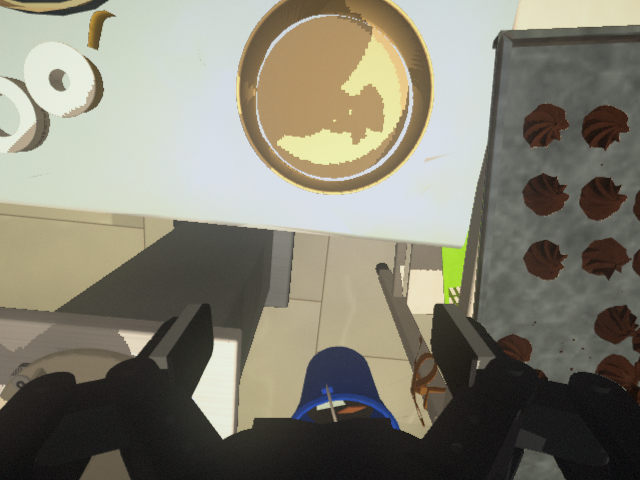

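The wrist view shows the tin's rim circle centred near (335,94), spanning columns 236–435, with nothing behind the tin. I'll move up and forward to see the feeder from a second place.

```bash
echo '[0,0,0,1.4,0.4,-0.8,1,0,0,0,1.4,0.4,-0.8,1,0,0,0,1.4,0.4,-0.8,1,0,0,0,1.4,0.4,-0.8,1,0,0,0,0,0,0,1]' | python3 -m handwheel | tail -6; echo '[0,0,0,0,0,0,1,0,0,0,0,0,0,1]' | python3 -m handwheel|head -2; python3 - <<'E'
from h import *
K,R,t=P("wrist"); np.savez("w2.npz",K=K,R=R,t=t)
cv2.imwrite("pics/w2.png",cams.grab_frame("wrist")[:,:,::-1])
w=np.load("w1.npz"); p=(w["K"],w["R"],w["t"]); print("cam",-R.T@t)
for uv in((335,94),(236,92),(435,92),(335,193)): print(plane("wrist",uv,68,p))
print(plane("wrist",(300,225),0,p))
E
```

```text
clock: 1.65
eef_pos: [468.8, -270.4, 336.9]
tcp_rot: [3.137, -0.007, 0.099]
contact_force: [-0.8, -0.3, 0.5]
opening: 1.0
grasp_force: 0.0
clock: 1.82
eef_pos: [461.3, -267.7, 332.2]
cam [ 534.03592268 -260.22824038  453.02865742]
[ 416.58204136 -239.54672515   68.        ]
[ 410.25568339 -163.97539658   68.        ]
[ 425.83919706 -315.61714111   68.        ]
[ 340.6091418 -248.1314037   68.       ]
[ 292.52265324 -219.54885129    0.        ]
```

View pics/w2.png

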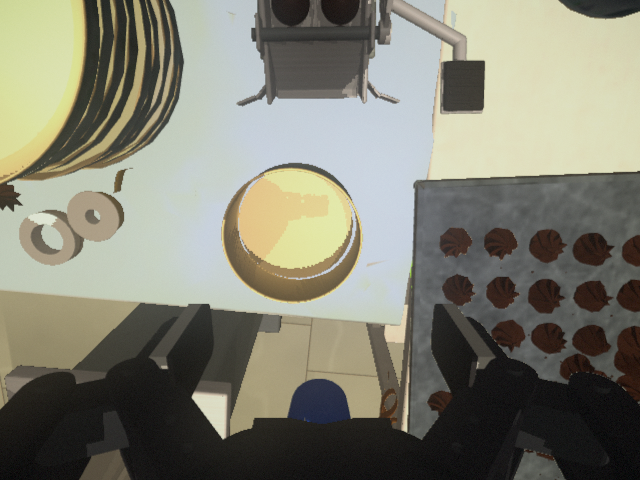

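The second wrist view shows the tin's rim spanning columns 221–362 with its bottom at row 301. The guide flare tips are at (237,103) and (399,102), the lid's lower edge runs (270,97)–(364,99), and the paddle is at (463,86).

```bash
python3 - <<'E'
from h import *
np.set_printoptions(precision=1,suppress=True)
ld=lambda f:(lambda w:(w["K"],w["R"],w["t"]))(np.load(f))
p1,p2=ld("w1.npz"),ld("w2.npz"); W=lambda uv,z:plane("wrist",uv,z,p2)
print("tin",W((291.5,231),68),W((221,230),68),W((362,232),68),W((291,301),68))
print("tin tri",tri(ray("",(335,94),p1),ray("",(291.5,231),p2)))
print("flares",W((237,103),32),W((399,102),32),"pad",W((463,86),155))
T=lambda u,v:(350+(u+.5)/3-.5,140+(v+.5)/3-.5);S=lambda u,v:(285+(u-425+.5)/2.5-.5,130+(v+.5)/2.5-.5)
t=lambda a,b:tri(ray("top",T(*a)),ray("",b,p2))
print("pad tri",t((337,260),(463,86)),"L",t((60,306),(237,103)),"R",t((271,278),(399,102)))
print("pad tri scene",tri(ray("scene",S(661,66)),ray("",(463,86),p2)))
print("lid",W((270,97),105),W((364,99),105), "hinge",W((252,35),165),W((390,35),165))
# pad edge orientation
print("pad edges",W((443,62),158),W((484,62),158),W((443,110),158),W((484,111),158))
for n in("top","scene"): print(n,proj(n,[418,-238,68]))
E
```

```text
tin [ 424.1 -238.7   68. ] [ 417.9 -163.6   68. ] [ 430.4 -314.    68. ] [ 341.9 -244.2   68. ]
tin tri (array([ 418.4, -238.8,   49. ]), np.float64(2.4689372246183807))
flares [ 548.8 -168.7   32. ] [ 566.6 -339.6   32. ] pad [ 572.7 -362.   155. ]
pad tri (array([ 571. , -356.7,  170. ]), np.float64(0.45260380267138106)) L (array([ 549.2, -166.1,   20.2]), np.float64(0.14464627937629546)) R (array([ 570.1, -345.2,  -11.6]), np.float64(5.253021159201273))
pad tri scene (array([ 571.9, -363.6,  152.9]), np.float64(2.7668694778432816))
lid [ 554.  -213.1  105. ] [ 560.4 -295.   105. ] hinge [ 589.5 -206.5  165. ] [ 598.8 -301.5  165. ]
pad edges [ 586.8 -343.2  158. ] [ 589.7 -372.7  158. ] [ 554.5 -349.5  158. ] [ 556.8 -380.2  158. ]
top [403.3 296.4]
scene [394.3 233. ]
```

```bash
echo '[0,0,0,-1.352,-0.348,0.8,1,0,0,0,-1.352,-0.348,0.8,1,0,0,0,-1.352,-0.348,0.8,1,0,0,0,-1.352,-0.348,0.8,1,0,0,0,0,0,1.4,1]' | python3 -m handwheel|head -2; echo '[0,0,0,0,0,1.52,1,0,0,0,0,0,1.52,1,0,0,0,0,0,1.52,1,0,0,0,0,0,1.52,1,0,0,0,0,0,1.04,1]' | python3 -m handwheel|head -2;echo '[0,0,0,0,0,0,1,0,0,0,0,0,0,1]' | python3 -m handwheel; python3 - <<'E'
from h import *
cv2.imwrite("pics/w3.png",cams.grab_frame("wrist")[:,:,::-1]);K,R,t=P("wrist"); print(proj("wrist",[418,-236,68]))
E
```

```text
clock: 2.28
eef_pos: [318.3, -244.3, 218.4]
clock: 2.7
eef_pos: [321.4, -244.5, 37.8]
clock: 2.87
eef_pos: [322.1, -244.8, 39.6]
tcp_rot: [-3.139, 0.003, 0.099]
contact_force: [0.6, 0.2, 0.8]
opening: 0.999
grasp_force: 0.0
[321.60445485  22.98127203]
```

View pics/w3.png

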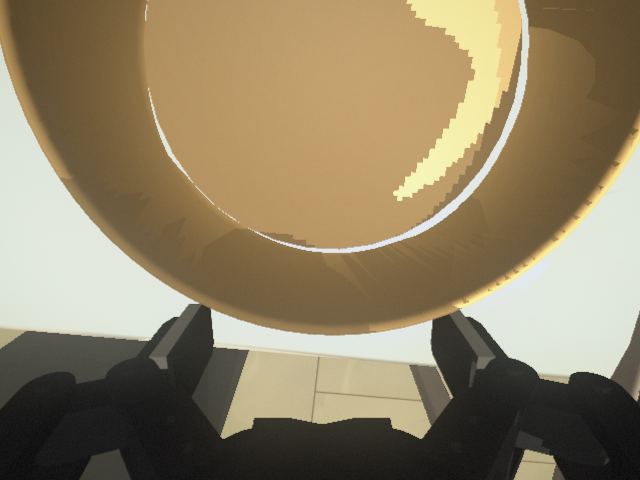

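The tin's rim is centred between the two open fingers: its lowest point is at about (330,333), with the fingers at columns 205 and 450. I'll push it as a cradle.

In the tool's units: 6 mm is 0.24, 4 mm is 0.16.

```bash
echo '[0,0,0,0.24,0,0,1,0,0,0,0.24,0,0,1,0,0,0,0.16,0,0,1,0,0,0,0.16,0.04,0,1,0,0,0,0.24,0.096,0,1]' | python3 -m handwheel; echo '[0,0,0,0.28,0.128,0,1,0,0,0,0.28,0.128,0,1,0,0,0,0.28,0.128,0,1,0,0,0,0.28,0.128,0,1,0,0,0,0.28,0.128,0,1]' | python3 -m handwheel;echo '[0,0,0,0.28,0.128,0,1,0,0,0,0.28,0.128,0,1,0,0,0,0.28,0.128,0,1,0,0,0,0.24,0.12,0,1,0,0,0,0.2,0,0,1]' | python3 -m handwheel; python3 - <<'E'
from h import *
a=cams.grab_frame("top")[140:340,350:490];w=cams.grab_frame("wrist")
c=np.zeros((600,800,3),np.uint8);c[:,:420]=cv2.resize(a,None,fx=3,fy=3,interpolation=2);c[:285,420:]=cv2.resize(w,(380,285))
s=cams.grab_frame("scene")[130:280,285:435];c[290:590,425:725]=cv2.resize(s,None,fx=2,fy=2,interpolation=2)
cv2.imwrite("pics/c4.png",c[:,:,::-1])
E
```

```text
clock: 3.33
eef_pos: [350.6, -246.2, 40.9]
tcp_rot: [3.141, -0.0, 0.1]
contact_force: [-2.0, 0.1, 2.0]
opening: 1.001
grasp_force: 1.0
clock: 3.75
eef_pos: [387.4, -259.1, 40.2]
tcp_rot: [-3.141, 0.0, 0.1]
contact_force: [-0.9, 0.4, 2.3]
opening: 0.996
grasp_force: 1.0
clock: 4.17
eef_pos: [420.9, -268.9, 40.3]
tcp_rot: [3.141, -0.001, 0.1]
contact_force: [-1.0, -0.1, -0.5]
opening: 1.0
grasp_force: 0.5
```

View pics/c4.png

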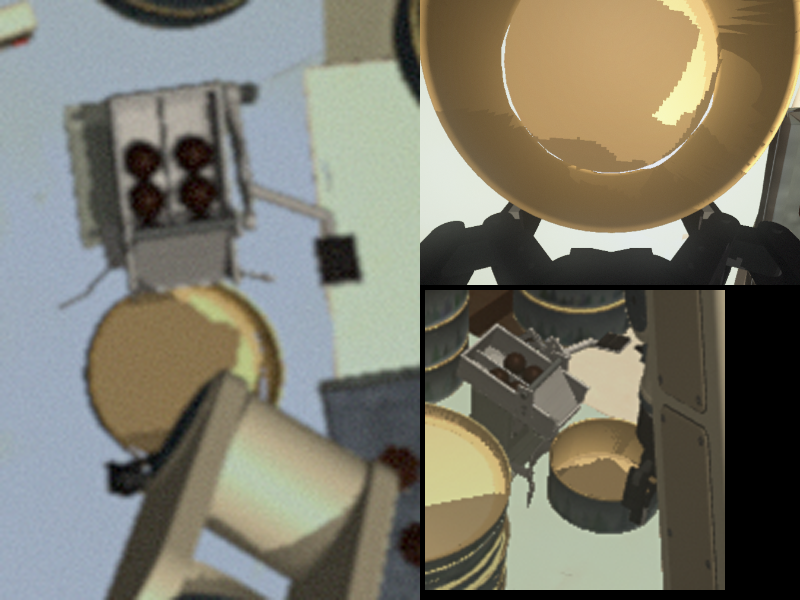

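The tin is almost under the mouth, centred on it, and still in the finger cradle. I'll push on slowly until the force rises.

In the tool's units: 4 mm is 0.16, 3 mm is 0.12.

```bash
echo '[0,0,0,0.16,-0.02,0,1,0,0,0,0.16,-0.02,0,1,0,0,0,0.16,0,0,1,0,0,0,0.12,0,0,1,0,0,0,0.06,0,0,1]' | python3 -m handwheel; echo '[0,0,0,0.06,0,0,1,0,0,0,0.06,0,0,1]' | python3 -m handwheel; echo '[0,0,0,0.04,0,0,1,0,0,0,0.04,0,0,1]' | python3 -m handwheel
```

```text
clock: 4.73
eef_pos: [436.6, -265.5, 40.3]
tcp_rot: [3.141, -0.0, 0.1]
contact_force: [-0.8, 0.1, 0.1]
opening: 1.001
grasp_force: 0.4
clock: 4.9
eef_pos: [439.1, -265.2, 40.3]
tcp_rot: [-3.141, 0.0, 0.1]
contact_force: [-0.3, -0.0, 0.3]
opening: 0.999
grasp_force: 0.6
clock: 5.07
eef_pos: [441.1, -265.0, 40.3]
tcp_rot: [-3.142, 0.0, 0.1]
contact_force: [-0.7, -0.4, -0.4]
opening: 1.0
grasp_force: 0.6
```

In the tool's units: 1.5 mm is 0.06.

```bash
echo '[0,0,0,0.06,0,0,1,0,0,0,0.06,0,0,1,0,0,0,0,0,0,1]' | python3 -m handwheel|sed -n '2p;4p'; echo '[0,0,0,0.04,0,0,1,0,0,0,0.04,0,0,1,0,0,0,0,0,0,1]' | python3 -m handwheel|sed -n '2p;4p'; echo '[0,0,0,0.04,0,0,1,0,0,0,0.04,0,0,1,0,0,0,0,0,0,1]' | python3 -m handwheel|sed -n '2p;4p'
```

```text
eef_pos: [442.3, -264.6, 40.1]
contact_force: [-10.6, -3.0, 5.7]
eef_pos: [442.6, -264.4, 40.1]
contact_force: [-16.9, -7.0, 11.1]
eef_pos: [443.0, -264.2, 40.0]
contact_force: [-26.3, -10.7, 15.6]
```

The tin is home: firm resistance at 26 N, and the TCP stopped advancing at 443. I'll back off gently, rise and check.

```bash
echo '[0,0,0,-0.12,0,0,1,0,0,0,-0.16,0,0,1,0,0,0,-0.32,0,0,1,0,0,0,-0.6,0,0,1,0,0,0,-1,0,0,1]' | python3 -m handwheel|sed -n '2p;4p'; echo '[0,0,0,0,0,1.2,1,0,0,0,0,0,-1.2,1]' | python3 -m handwheel>/dev/null; echo '[0,0,0,0,0,-1.52,0,0,0,0,0,0,-1.52,0,0,0,0,0,0,-1.52,0,0,0,0,0,0,-1.52,0,0,0,0,0,0,-1.52,0]' | python3 -m handwheel>/dev/null;echo '[0,0,0,0,0,0,0,0,0,0,0,0,0,0]' | python3 -m handwheel;  python3 - <<'E'
from h import *
a=cams.grab_frame("top")[140:340,350:490];K,R,t=P("wrist");w=cams.grab_frame("wrist"); np.savez("w5.npz",K=K,R=R,t=t)
c=np.zeros((600,800,3),np.uint8);c[:,:420]=cv2.resize(a,None,fx=3,fy=3,interpolation=2);c[:285,420:]=cv2.resize(w,(380,285))
s=cams.grab_frame("scene")[130:280,285:435];c[290:590,425:725]=cv2.resize(s,None,fx=2,fy=2,interpolation=2)
cv2.imwrite("pics/c5.png",c[:,:,::-1])
E
```

```text
eef_pos: [394.8, -270.5, 40.6]
contact_force: [0.0, -0.4, -0.0]
clock: 6.98
eef_pos: [394.5, -270.6, 232.7]
tcp_rot: [3.138, -0.005, 0.1]
contact_force: [0.2, 0.5, -0.8]
opening: 0.007
grasp_force: 0.0
```

View pics/c5.png

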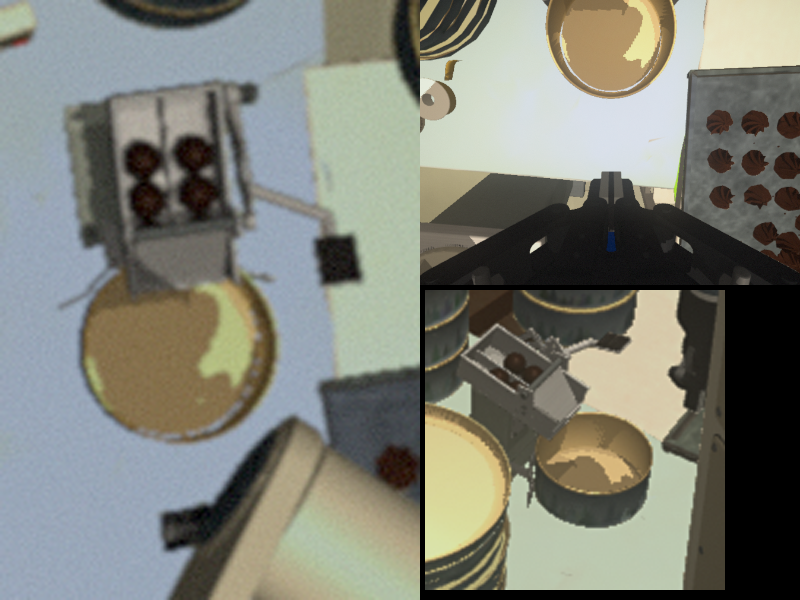

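The tin now sits in the guide under the mouth, with its rim's near edge at about (180,441) in the top crop and (612,97) in the wrist panel. I'll check its position numerically.

```bash
python3 - <<'E'
from h import *
np.set_printoptions(precision=1,suppress=True)
ld=lambda f:(lambda w:(w["K"],w["R"],w["t"]))(np.load(f)); p=ld("w5.npz")
T=lambda u,v:(350+(u+.5)/3-.5,140+(v+.5)/3-.5)
V=lambda u,v:((u-420+.5)*640/380-.5,(v+.5)*480/285-.5)
print("top near",plane("top",T(178,441),68),plane("top",T(82,345),68),plane("top",T(270,345),68))
print("wrist near",plane("",V(612,97),68,p),plane("",V(546,33),68,p),plane("",V(677,33),68,p))
c,s=np.cos(.1),np.sin(.1); Rz=np.array([[c,-s],[s,c]])
# fingertip target: contact at feeder (43,-113), tip centre 12 mm inward, tool tilt .3 about tool x
O=np.array([515,-257.5]); th=.3
for ztip in(190,):
    tip=np.r_[O+Rz@[43,-102],ztip]; zax=np.r_[Rz@[0,np.sin(th)],-np.cos(th)]; tcp=tip-22*zax; print("tcp target",tcp)
    d=tcp-r.sense()["eef_pos"]; print("d feeder x,left,z",Rz.T@d[:2],d[2])
E
```

```text
top near [ 440.3 -251.7   68. ] [ 516.1 -179.1   68. ] [ 513.2 -325.3   68. ]
wrist near [ 440.3 -267.    68. ] [ 505.8 -183.1   68. ] [ 520.9 -335.1   68. ]
tcp target [ 568.6 -361.2  211. ]
d feeder x,left,z [ 166.  -108.9] -18.136654245424666
```

In the tool's units: 33.2 mm is 1.328, 21.8 mm is 0.872.

```bash
echo '[0,0,0,1.328,0.872,0,0,0,0,0,1.328,0.872,0,0,0,0,0,1.328,0.872,0,0,0,0,0,1.328,0.872,0,0,0,0,0,1.328,0.872,0,0]' | python3 -m handwheel|head -2; echo '[2,0,0,0,0,0,0,2,0,0,0,0,0,0,2,0,0,0,0,0,0,0,0,0,0,0.236,0.764,0,0,0,0,0,0,0,0]' | python3 -m handwheel; echo '[0,0,0,0,0,0,0,0,0,0,0,0,0,0]' | python3 -m handwheel|head -4;  python3 - <<'E'
from h import *
a=cams.grab_frame("top")[140:340,350:490];w=cams.grab_frame("wrist")
c=np.zeros((600,800,3),np.uint8);c[:,:420]=cv2.resize(a,None,fx=3,fy=3,interpolation=2);c[:285,420:]=cv2.resize(w,(380,285))
s=cams.grab_frame("scene")[90:240,285:435];c[290:590,425:725]=cv2.resize(s,None,fx=2,fy=2,interpolation=2)
cv2.imwrite("pics/c6.png",c[:,:,::-1])
E
```

```text
clock: 7.55
eef_pos: [570.2, -362.0, 227.7]
clock: 7.97
eef_pos: [567.3, -361.6, 204.1]
tcp_rot: [-2.836, 0.006, 0.098]
contact_force: [-1.1, 0.7, -1.3]
opening: 0.001
grasp_force: 0.0
clock: 8.13
eef_pos: [569.1, -361.1, 209.6]
tcp_rot: [-2.841, 0.001, 0.1]
contact_force: [0.5, -0.1, 0.4]
```

View pics/c6.png

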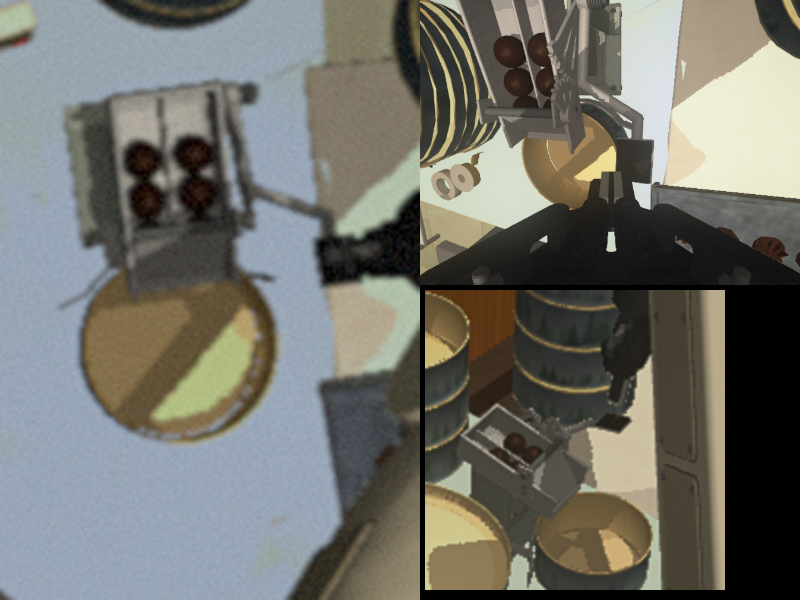

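The fingertips hover just above the paddle. In the scene crop the tip is at (612,400) and the paddle at (613,420); in the wrist panel the paddle is at (635,160). I'll check the alignment numerically.

```bash
python3 - <<'E'
from h import *
from scipy.spatial.transform import Rotation as Ro
np.set_printoptions(precision=1,suppress=True)
V=lambda u,v:((u-420+.5)*640/380-.5,(v+.5)*480/285-.5)
print("pad from wrist",plane("wrist",V(635,160),155),"corners",[plane("wrist",V(*q),155)[:2] for q in((617,140),(654,141),(618,182),(653,183))])
s=r.sense(); R=Ro.from_euler("xyz",s["tcp_rot"]).as_matrix()
for q in((0,0,22),(0,12,22),(11,12,22),(-11,12,22)): print(q,s["eef_pos"]+R@q)
print("V tip px",proj("wrist",s["eef_pos"]+R@[0,0,22]),"seen",V(613,172))
E
```

```text
pad from wrist [ 575.  -364.5  155. ] corners [array([ 589.5, -347.1]), array([ 594.3, -377.4]), array([ 551.2, -352.2]), array([ 557.8, -382.2])]
(0, 0, 22) [ 569.1 -354.9  190.2]
(0, 12, 22) [ 570.3 -366.3  186.7]
(11, 12, 22) [ 581.2 -365.2  186.7]
(-11, 12, 22) [ 559.3 -367.4  186.7]
V tip px [322.4 307.3] seen (325.39473684210526, 290.0263157894737)
```

In the tool's units: 8.6 mm is 0.344, 5.7 mm is 0.228.

```bash
echo '[0,0,0,0,0.108,0.344,0,0,0,0,0,0.108,0.344,0,0,0,0,0,0.072,0.228,0,0,0,0,0,0.048,0.152,0,0,0,0,0,0.048,0.152,0]' | python3 -m handwheel|sed -n '1,2p;4p'; echo '[0,0,0,0,0.048,0.152,0,0,0,0,0,0.048,0.152,0,0,0,0,0,0.048,0.152,0,0,0,0,0,0.048,0.152,0,0,0,0,0,0.048,0.152,0]' | python3 -m handwheel|sed -n '1,2p;4p'
```

```text
clock: 8.7
eef_pos: [569.1, -361.6, 177.6]
contact_force: [-1.0, 0.0, 3.1]
clock: 9.12
eef_pos: [569.3, -362.2, 158.2]
contact_force: [-2.0, 0.5, 2.6]
```

In the tool's units: 3.8 mm is 0.152, 1.2 mm is 0.048.

```bash
echo '[0,0,0,0,0.048,0.152,0,0,0,0,0,0.048,0.152,0,0,0,0,0,0.048,0.152,0,0,0,0,0,0.048,0.152,0,0,0,0,0,0.048,0.152,0]' | python3 -m handwheel|sed -n '1,2p;4p';  echo '[0,0,0,0,0.048,0.152,0,0,0,0,0,0.048,0.152,0,0,0,0,0,0.048,0.152,0,0,0,0,0,0.036,0.116,0,0,0,0,0,0,0,0]' | python3 -m handwheel|sed -n '1,2p;4p'; echo '[0,0,0,0,0.024,0.076,0,0,0,0,0,0.024,0.076,0,0,0,0,0,0,0,0]' | python3 -m handwheel|sed -n '1,2p;4p'; python3 - <<'E'
from h import *
s=r.sense();print(s["eef_pos"],s["contact_force"])
E
```

```text
clock: 9.53
eef_pos: [569.2, -362.1, 138.1]
contact_force: [-4.7, -0.7, 4.2]
clock: 9.95
eef_pos: [569.7, -362.1, 122.8]
contact_force: [-1.3, -0.1, 4.9]
clock: 10.2
eef_pos: [570.0, -362.2, 120.5]
contact_force: [-3.6, 1.4, 11.7]
[ 570.00582355 -362.20047046  120.50128326] [-3.55221633  1.36141501 11.73541488]
```

End stop reached (z stalls at 120.5, 12 N). I'll press slightly more, hold about 1.5 s and look.

```bash
echo '[0,0,0,0,0.012,0.04,0,0,0,0,0,0.012,0.04,0,0,0,0,0,0,0,0,0,0,0,0,0,0,0,0,0,0,0,0,0,0]' | python3 -m handwheel|sed -n '1,2p;4p'; for i in 1 2 3; do echo '[0,0,0,0,0,0,0,0,0,0,0,0,0,0,0,0,0,0,0,0,0,0,0,0,0,0,0,0,0,0,0,0,0,0,0]' | python3 -m handwheel|sed -n '1,2p;4p'; done; python3 - <<'E'
from h import *
a=cams.grab_frame("top")[140:340,350:490];w=cams.grab_frame("wrist")
c=np.zeros((600,800,3),np.uint8);c[:,:420]=cv2.resize(a,None,fx=3,fy=3,interpolation=2);c[:285,420:]=cv2.resize(w,(380,285))
s=cams.grab_frame("scene")[110:260,285:435];c[290:590,425:725]=cv2.resize(s,None,fx=2,fy=2,interpolation=2)
cv2.imwrite("pics/c7.png",c[:,:,::-1])
E
```

```text
clock: 10.62
eef_pos: [570.1, -362.3, 119.9]
contact_force: [-5.1, 2.3, 18.8]
clock: 11.03
eef_pos: [570.1, -362.3, 119.9]
contact_force: [-4.2, 1.6, 18.5]
clock: 11.45
eef_pos: [570.1, -362.3, 119.8]
contact_force: [-4.9, 1.8, 18.3]
clock: 11.87
eef_pos: [570.1, -362.3, 119.9]
contact_force: [-5.5, 2.1, 17.9]
```

View pics/c7.png

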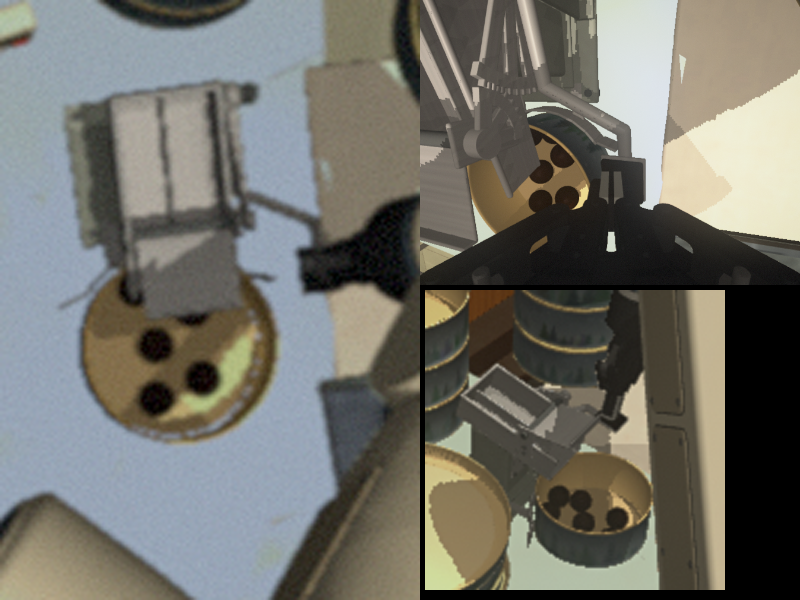

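The lid is up and the chute is empty behind it. At least five dark balls show in the tin in the top crop, and a sixth appears near (540,140)–(590,195) in the wrist panel. I'll hold longer and count them with masks from all three cameras.

```bash
for i in 1 2 3; do echo '[0,0,0,0,0,0,0,0,0,0,0,0,0,0,0,0,0,0,0,0,0,0,0,0,0,0,0,0,0,0,0,0,0,0,0]' | python3 -m handwheel|sed -n '1p'; done; cat > cnt.py <<'E'
from h import *
np.set_printoptions(precision=0,suppress=True)
def count():
    for n in("top","scene","wrist"):
        pr=P(n); im=cams.grab_frame(n).astype(int); v=im.max(2); m=((v<75)&(im[:,:,0]-im[:,:,2]>3)).astype(np.uint8)
        roi=np.zeros_like(m); a=np.linspace(0,2*np.pi,60)   # inside the tin: floor circle and 35 mm above
        K,R,t=pr
        pts=[]
        for z in(2,40):
            X=np.c_[516+72*np.cos(a),-257+72*np.sin(a),0*a+z]; x=(R@X.T).T+t; x=(K@x.T).T; pts.append(x[:,:2]/x[:,2:])
        cv2.fillConvexPoly(roi,cv2.convexHull(np.vstack(pts).astype(np.float32)).astype(np.int32),1)
        m&=roi; m=cv2.morphologyEx(m,cv2.MORPH_OPEN,np.ones((3,3),np.uint8))
        px=np.linalg.norm(proj(n,[516,-257,16])-proj(n,[516,-227,16]))
        k,_,st,ce=cv2.connectedComponentsWithStats(m)
        print(n,"ball area",round(np.pi*px*px/4))
        for i in range(1,k):
            if st[i,4]>12: print("  ",st[i],ce[i],plane(n,ce[i],16,pr)[:2])
if __name__=="__main__": count()
E
python3 cnt.py
```

```text
clock: 12.43
clock: 12.85
clock: 13.27
top ball area 121
   [390 233   6   9  41] [393. 237.] [ 558. -223.]
   [414 245   5   4  18] [416. 246.] [ 536. -278.]
   [397 249  11  12  79] [402. 254.] [ 518. -245.]
   [412 263  10   8  52] [417. 267.] [ 487. -278.]
   [400 271   4   5  18] [401. 273.] [ 472. -241.]
scene ball area 68
   [344 208  26  23 340] [358. 218.] [ 549. -263.]
   [376 219  10  12  98] [380. 224.] [ 490. -284.]
   [340 222   4   9  33] [342. 226.] [ 561. -209.]
wrist ball area 1017
   [ 185  217   74   66 1627] [225. 253.] [ 548. -260.]
   [ 185  269   40   40 1081] [206. 290.] [ 514. -245.]
   [305 273  13  16 150] [310. 281.] [ 541. -325.]
   [ 168  301  140   93 6913] [239. 350.] [ 471. -273.]
   [252 383   4   5  19] [253. 385.] [ 443. -287.]
   [204 390   4   4  15] [205. 392.] [ 422. -244.]
```

```bash
python3 - <<'E'
from h import *
np.set_printoptions(precision=0,suppress=True)
B=dict(A=(556,-220),B=(536,-278),C=(518,-245),D=(487,-278),E=(470,-242))
for n in("wrist","scene"):
    pr=P(n); im=cams.grab_frame(n).astype(int); m=((im.max(2)<75)&(im[:,:,0]-im[:,:,2]>3)).astype(np.uint8); cv2.imwrite(f"pics/m_{n}.png",m*255)
    roi=np.zeros_like(m)
    if n=="wrist": roi[190:345,150:300]=1
    else: roi[195:245,335:400]=1
    m&=roi
    for k,(x,y) in B.items():
        c=proj(n,[x,y,16]); rr=np.linalg.norm(proj(n,[x,y,16])-proj(n,[x,y+15,16])); print(n,k,c,rr)
    dt=cv2.distanceTransform(m,2,5); rr=np.linalg.norm(proj(n,[516,-257,16])-proj(n,[516,-242,16]))
    pk=(dt==cv2.dilate(dt,np.ones((9,9))))&(dt>rr*.5)
    for y,x in np.argwhere(pk): print("  peak",(x,y),round(float(dt[y,x]),1),"of",rr.round(1),plane(n,(x,y),16,pr)[:2])
E
```

```text
wrist A [177. 232.] 17.67370899298209
wrist B [247. 273.] 19.325012875062082
wrist C [207. 286.] 17.875251972183708
wrist D [245. 333.] 18.442542788635947
wrist E [203. 341.] 17.063181324761352
  peak (np.int64(235), np.int64(264)) 14.8 of 18.2 [ 541. -268.]
  peak (np.int64(236), np.int64(265)) 14.8 of 18.2 [ 540. -269.]
  peak (np.int64(237), np.int64(266)) 14.8 of 18.2 [ 540. -270.]
  peak (np.int64(206), np.int64(293)) 14.8 of 18.2 [ 512. -245.]
  peak (np.int64(247), np.int64(329)) 16.0 of 18.2 [ 491. -279.]
  peak (np.int64(248), np.int64(329)) 16.0 of 18.2 [ 491. -280.]
  peak (np.int64(249), np.int64(329)) 16.0 of 18.2 [ 491. -281.]
  peak (np.int64(204), np.int64(332)) 13.0 of 18.2 [ 478. -243.]
scene A [346. 225.] 4.70794354661541
scene B [365. 217.] 4.546331628969184
scene C [363. 227.] 4.660431053182824
scene D [380. 226.] 4.583274120969172
scene E [377. 236.] 4.708997642770905
  peak (np.int64(345), np.int64(198)) 3.6 of 4.6 [ 623. -300.]
  peak (np.int64(346), np.int64(198)) 3.6 of 4.6 [ 621. -302.]
  peak (np.int64(337), np.int64(205)) 3.0 of 4.6 [ 622. -263.]
  peak (np.int64(337), np.int64(206)) 3.0 of 4.6 [ 619. -260.]
  peak (np.int64(337), np.int64(207)) 3.0 of 4.6 [ 617. -257.]
  peak (np.int64(351), np.int64(213)) 5.4 of 4.6 [ 574. -265.]
  peak (np.int64(352), np.int64(213)) 5.4 of 4.6 [ 572. -267.]
  peak (np.int64(362), np.int64(215)) 5.6 of 4.6 [ 547. -279.]
  peak (np.int64(380), np.int64(224)) 5.2 of 4.6 [ 491. -284.]
  peak (np.int64(363), np.int64(225)) 5.0 of 4.6 [ 522. -251.]
  peak (np.int64(364), np.int64(225)) 5.0 of 4.6 [ 520. -253.]
```

```bash
python3 - <<'E'
from h import *
np.set_printoptions(precision=0,suppress=True)
m=cv2.imread("pics/m_wrist.png",0)[215:290:3,170:275:3]
print("\n".join("".join("#" if v else "." for v in row) for row in m))
print("F proj wrist",proj("wrist",[573,-266,16]),"top",proj("top",[573,-266,16]),"ray z113",plane("scene",(351,213),113))
E
```

```text
............................##..#..
.....###.....................#...#.
......#####................#.......
......######....#..................
......########....#................
.......#########...#...............
.......#####.####..................
.......#####..#####...#............
.......####....#####...#...........
........##.........##...#..........
...................####..#.........
..................######..#........
..................#######..#.......
.................#########..#......
.................##########..#.....
.................##########........
.................###########...#...
.................############......
...........##....#############..#..
...........#####..############...#.
...........######..###########.....
...........#######..########......#
.........#########....#####........
.........##########................
.......############................
F proj wrist [233. 220.] top [411. 231.] ray z113 [ 515. -183.  113.]
```

All six are in the tin: five fixed from the top view, and the sixth at the far wall, about (573,-266), from the scene view. Its ray rules out the chute lip. Now I'll ease the lever up slowly.

The rows are not in the units I measure in: shifts go in units of 25 mm and turns go in units of 0.05 rad. I convert before sending: -2.4 mm is -0.096, -0.7 mm is -0.028.

```bash
for i in 1; do :; done
echo '[0,0,0,0,-0.028,-0.096,0,0,0,0,0,-0.028,-0.096,0,0,0,0,0,-0.028,-0.096,0,0,0,0,0,-0.028,-0.096,0,0,0,0,0,-0.028,-0.096,0]' | python3 -m handwheel|sed -n '1,2p;4p'
echo '[0,0,0,0,-0.028,-0.096,0,0,0,0,0,-0.028,-0.096,0,0,0,0,0,-0.028,-0.096,0,0,0,0,0,-0.028,-0.096,0,0,0,0,0,-0.028,-0.096,0]' | python3 -m handwheel|sed -n '1,2p;4p'
echo '[0,0,0,0,-0.028,-0.096,0,0,0,0,0,-0.028,-0.096,0,0,0,0,0,-0.028,-0.096,0,0,0,0,0,-0.028,-0.096,0,0,0,0,0,-0.028,-0.096,0]' | python3 -m handwheel|sed -n '1,2p;4p'
echo '[0,0,0,0,-0.028,-0.096,0,0,0,0,0,-0.028,-0.096,0,0,0,0,0,-0.028,-0.096,0,0,0,0,0,-0.028,-0.096,0,0,0,0,0,-0.028,-0.096,0]' | python3 -m handwheel|sed -n '1,2p;4p'
echo '[0,0,0,0,-0.014,-0.046,0,0,0,0,0,-0.014,-0.046,0,0,0,0,0,-0.014,-0.046,0,0,0,0,0,-0.014,-0.046,0,0,0,0,0,-0.014,-0.046,0]' | python3 -m handwheel|sed -n '1,2p;4p'
echo '[0,0,0,0,-0.014,-0.046,0,0,0,0,0,-0.014,-0.046,0,0,0,0,0,-0.014,-0.046,0,0,0,0,0,-0.014,-0.046,0,0,0,0,0,-0.014,-0.046,0]' | python3 -m handwheel|sed -n '1,2p;4p'
echo '[0,0,0,0,-0.014,-0.046,0,0,0,0,0,-0.014,-0.046,0,0,0,0,0,-0.014,-0.046,0,0,0,0,0,-0.014,-0.046,0,0,0,0,0,-0.014,-0.046,0]' | python3 -m handwheel|sed -n '1,2p;4p'
```

```text
clock: 13.93
eef_pos: [569.3, -362.3, 130.0]
contact_force: [-2.4, 1.4, 3.5]
clock: 14.35
eef_pos: [569.5, -362.5, 142.6]
contact_force: [-3.5, 1.2, 3.9]
clock: 14.77
eef_pos: [570.1, -362.9, 155.3]
contact_force: [1.3, 1.8, 3.9]
clock: 15.18
eef_pos: [569.7, -363.2, 167.7]
contact_force: [2.9, 0.1, 1.8]
clock: 15.6
eef_pos: [569.4, -363.1, 173.4]
contact_force: [1.9, 0.1, 1.2]
clock: 16.02
eef_pos: [569.4, -363.0, 179.5]
contact_force: [2.0, 0.0, 1.9]
clock: 16.43
eef_pos: [569.2, -363.1, 185.3]
contact_force: [0.0, 0.2, -0.4]
```

```bash
echo '[0,0,0,0,-0.12,-0.36,0,0,0,0,0,-0.24,-0.8,0,0,0,0,0,-0.36,-1.2,0,0,0,0,0,-0.24,-0.8,0,0,0,0,-1.2,0.4,0,0]' | python3 -m handwheel|sed -n '1,2p'; echo '[0,0,0,-1.4,0.4,0,0,0,0,0,-1.4,0.4,0,0,0,0,0,0,0,0,0,0,0,0,0,0,0,0,0,0,0,0,0,0,0]' | python3 -m handwheel|sed -n '1,4p'; python3 - <<'E'
from h import *
a=cams.grab_frame("top"); b=cv2.imread("pics/top0.png")[:,:,::-1]; cv2.imwrite("pics/end.png",a[:,:,::-1])
d=np.abs(a.astype(int)-b).mean(2)
# lid region and paddle region vs start (shut/up) and bystanders
print("lid",d[220:234,396:426].mean(),"paddle",d[218:234,456:469].mean(),"bystanders",d[180:335,160:340].mean(),"chute balls",d[185:212,390:422].mean())
E
python3 cnt.py
```

```text
clock: 16.85
eef_pos: [545.8, -375.7, 271.4]
clock: 17.27
eef_pos: [473.3, -402.1, 259.9]
tcp_rot: [-2.842, -0.001, 0.099]
contact_force: [-0.3, 0.8, 0.9]
lid 3.6666666666666665 paddle 11.248397435897434 bystanders 5.225089605734766 chute balls 94.41550925925925
top ball area 121
   [408 237  12  12  96] [413. 243.] [ 545. -271.]
   [397 250  11  11  85] [402. 255.] [ 516. -244.]
   [412 263  11   8  61] [416. 266.] [ 488. -278.]
   [397 268  10  11  75] [401. 273.] [ 471. -241.]
scene ball area 68
   [345 208  25  23 332] [358. 218.] [ 549. -263.]
   [376 219  11  11 100] [381. 224.] [ 489. -285.]
   [340 222   5   9  36] [342. 226.] [ 561. -210.]
wrist ball area 546
   [ 255   69   38   63 1345] [274. 102.] [ 558. -269.]
   [303  84  19  21 263] [310.  96.] [ 566. -305.]
   [224  93  28  16 305] [238. 100.] [ 556. -229.]
   [236 128  28  29 655] [250. 142.] [ 517. -243.]
   [267 160  29  28 627] [281. 174.] [ 489. -280.]
   [234 170  27  27 580] [247. 183.] [ 473. -242.]
```

The lid looks the same as at the start, and six balls are in the tin: a two-ball blob plus A, C, D and E in the wrist view. The arm is clear of everything, so I'm handing it in.

```bash
python3 -c "
from rig import r
print(r.sense()['clock'],r.sign_off())"
```

```text
the job is handed in; nothing more can be done
17.4667 None
```

The job is handed in at 17.5 s: the tin was pushed home, all six truffles (counted by colour masks, one of them partly hidden) rolled into it, the lever came up slowly over about 2.5 s with the lid shut, and the filled tin is still in the guide.

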